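Hang the drained serving paddle on the rail with its S-hook

TASK

Take the steel S-hook with the red sleeve off the hanging rail, hook it through the hole in the blue handle of the washed serving paddle in the drain rack, lift the paddle out with the hook and hang hook and paddle on the rail, hanging freely and hardly swinging. Do not touch the clean paddle with the gripper or arm or let it drop on the counter, and leave the syrup bottle, steel cup and jar where they stand.

Things in the scene. Friction and masses are not known exactly. Their poses are not given: they have to be found in the camera images.
- hook_center (a point): Centre of the wire of the loose S-hook (100 g, 7 mm round steel, 151 mm tall, 47 wide, in the point's x-z plane, z up, y normal to it). A red box sleeve (14 mm thick along y, 18 wide, 36 long) on the middle of the slanting shank is its grip, taken along y. It starts hung on the bar, x away from the robot; the bar's axis is 63.5 mm above this centre, in the way of a vertical gripper.
- hook_crown (a point): Inner side of the wire at the top of the upper bend, 68.5 mm above the hook's centre; rests on the bar. Wire centre line in (x,z) mm from the hook's centre: upper tip (20,52), half circle of radius 20 about (0,52) over the top to (-20,52), straight shank to (20,-52), half circle about (0,-52) under the bottom to the lower tip (-20,-52).
- hook_bend (a point): Inner side of the wire at the bottom of the lower bend, 68.5 mm below the hook's centre; here the paddle's hole must hang. A gripper leaning back about 42 degrees to the hook's -x side (fingers pointing to +x and down) clears bar and wire; the hook comes off the bar by going up 27 mm, then to its -x, and goes on the reverse way.
- rail_mid (a point): Middle of the rail's bar, on its axis: 10 mm round steel, 300 mm long along y, 325 mm above the counter, fixed; x points away from the robot (yaw varies). Posts 14 x 10 mm at y = +-145 mm, with feet 120 mm long in x, 30 wide, 10 high; nothing lies between the posts.
- paddle_hole (a point): Centre of the 19 mm hole in the loose flat paddle (150 g, 5 mm thick, 180 long), 158 mm up from its lower edge, 22 mm below its top. z runs along the paddle to the handle end, x along the hole's axis, y across. In the rack the paddle leans 38 degrees from vertical, top away from the robot; the hook's tip goes in from the far, under side, moving towards the robot and up along the hole's axis.
- paddle: The paddle; origin at the middle of its lower edge, axes as at its hole. Steel blade 60 mm wide up to 95 mm, neck 30 wide up to 136 mm, blue handle plate 44 x 44 mm on top with the hole in its middle (about 2 mm to spare for the hook's bend: feel for contact, back off and shift if it catches). It only rests on the rack and can be lifted straight up by the hole.
- rack: Fixed drain rack: grey base 190 x 130 x 12 mm, origin under its centre, x away from the robot (yaw varies). The blade stands on the base against a lip (26 mm above the counter) and leans on steel bars ending 100 mm up the paddle; behind (+x) and below the handle is open space.
- syrup: Bystander: amber syrup bottle, 60 mm in diameter, 170 mm tall, origin under its centre.
- cup: Bystander: steel cup, 84 mm in diameter, 110 mm tall, origin under its centre.
- jar: Bystander: glass jar with red cap, 68 mm in diameter, 90 mm tall, origin under its centre.
- rail: The same fixed rail as a whole; origin on the counter under the bar's middle, axes as at the bar's middle.
- hook: The same S-hook; origin and axes as at its centre. Its sleeve is loose: it slides along the straight shank up to 14 mm either way from the hook's centre (friction 0.25 N); where it stands is not told. Pushed down along the shank of the hung hook it comes up hard against its lower stop, which can be felt; lifted by the sleeve, the hook always sinks along the shank to the other stop, 28 mm away.

How it is judged:
On the way, in this order (a step that is already met when the one before it is completed fails the run):
1. the hook is taken off the rail (crown at least 50 mm from the bar's middle line) ((x of hook_crown in the frame of rail_mid below -0.05 m or x of hook_crown in the frame of rail_mid above 0.05 m or z of hook_crown in the frame of rail_mid above 0.05 m)), for 0.1 s.
2. the paddle hangs by its hole in the lower bend of the hook, lifted clear of the rack, the hook still off the rail (distance between hook_bend and paddle_hole below 0.02 m and contact force between paddle and rack below 0.05 N and height (world z) of paddle above 0.03 m and contact force between hook and paddle above 0.3 N and horizontal distance between paddle and rack below 0.3 m and contact force between hook and rail below 0.05 N), for 0.2 s.
At the end, for the whole second after the job is handed in: The hook's crown rests on the bar between the posts (12 mm across, inner side under 10 mm over the bar's axis); the paddle hangs by its hole in the lower bend (centres within 20 mm), handle up within 0.30 rad of vertical, clear of the counter; both under 0.25 m/s (x of hook_crown in the frame of rail_mid between -0.012 and 0.012 m and z of hook_crown in the frame of rail_mid between -0.002 and 0.01 m and y of hook_crown in the frame of rail_mid between -0.138 and 0.138 m and distance between hook_bend and paddle_hole below 0.02 m and angle between paddle's own z axis and vertical below 0.3 rad and height (world z) of paddle above 0.01 m and linear speed of each of paddle, hook below 0.25 m/s); the robot touches nothing.
It fails at once if the gripper or arm touches the paddle (contact force between any of the arm, the fingers and paddle above 0.5 N).
It fails at once if the syrup bottle, cup or jar is moved by more than 20 mm or tipped (distance of any of syrup, cup, jar from where it was at the start of the episode above 0.02 m or angle between any of syrup, cup, jar's own z axis and vertical above 0.3 rad).
It fails at once if the paddle is dropped: its lower edge hits or lies on the counter (height (world z) of paddle below 0.004 m).
It also fails if it takes over 72 s, if anything falls off the work surface, if the arm or the gripper's body presses on something with over 40 N, if the wrist force passes 120 N, or if a joint passes its speed limit or range.

ROBOT

A 6-joint arm with a two-finger parallel gripper is mounted at the origin on the work surface. World frame = base frame: x ahead of the robot, y to its left, z up, the work surface at z = 0. Lengths are in m, angles in rad, forces in N, time in s.
With the tool pointing down it reaches from about 0.225 to 0.875 m from the base axis. Payload 3.4 kg.
Tool frame: the origin (TCP) lies at the very end of the fingers, on their centre line; the grasp point (between the pads) lies 19 mm behind it; z points along the fingers, y is the direction in which the jaws open and shut (so a half turn about z gives the same grasp; the last joint's range is limited). The gripper opens to 85 mm and grips with 20 to 120 N. Pads are 22 mm wide; open, the fingers measure 114 mm over their backs; the gripper's body (76 mm by 85 mm) begins 54 mm behind the grasp point. The pads swing forward as they close: fully open they stand 13 mm farther back than shut.
Start: joints at [1.097, 0.276, 1.505, -0, 1.361, -0.121], TCP at [0.199, 0.54, 0.192] pointing down, gripper open.
Joint ranges: [-2.89, 2.89], [-0.75, 2.08], [0.22, 2.7], [-1.18, 4.32], [0.11, 2.71], [-2.7, 2.7]. Speed limits (rad/s): [2.57, 2.57, 3.14, 3.14, 3.14, 3.14].

INTERFACE

Orientations are given as a unit quaternion [w, x, y, z].
In Python, from rig import manip gives the robot as it stands. The module is installed in compiled form; this text tells all that it offers.
- The arm moves only by the tool carry_out, never from a script. Its argument "moves" is one flat list of numbers, 5 for each row, row after row: the opening in per cent of the stroke, from 0 (shut) to 100 (fully open), then the shift along the world's x, y, z in cm, then the turn about the world's z in rad. A call has exactly 10 rows; each row shifts and turns the commanded pose from where the row before left it; what a row does not reach is not made up. A row lasts 1/10 s, in which the tool goes at most 50 mm and 8.59 degrees, less where a joint would pass 70% of its speed; a pose out of reach is approached as far as the arm can. A call is refused whole if a number of a shift passes 5 or a number of a turn 0.15, either way. A call with a gripper value outside its range is refused whole. The fingers move at their own pace and stop on an object; "squeeze" is the grip in N (left out, the last holds). Time passes only in rows, so rows that do not move let the fingers close, or fill a call up. It gives the time, the measured TCP pose, the force and the opening at its end, in the units of the state.
- manip.get_state(): the state, without advancing time (a new reading comes with each control period).
- manip.get_image(name): name is "scene" or "top" or "wrist"; returns the picture (400x640x3 uint8, red, green, blue); there is no depth.
- manip.camera_info(name): a dict with "fov_y" (degrees; the focal length in pixels is half the picture's height over the tangent of half this angle, whatever the lens; pixels are square), "cx", "cy" (the principal point, pixels), "dist" ([k1, k2, p1, p2, k3] as OpenCV has them; the pictures are not rectified), "rvec" (rotation vector, rad) and "tvec" (3), from world to camera coordinates, as OpenCV has them; the wrist camera has in their place "hand_eye" (4x4, takes a point from camera to tool coordinates, whose origin is the TCP and whose axes are the flange's). Camera axes: x right, y down, z forward; pixel columns grow to the right and rows downward; lengths in m; the calibration is good to about 2 mm. A picture is of the moment at which its call begins: read the wrist's pose just before it. camera_info takes no time and is no camera call.
- manip.sign_off(): hands the job in, once; it reports no verdict.
The state is a dict: "clock": time; "qpos": joint angles; "qd": joint speeds; "effort": joint torques, N m; "position": TCP position; "ee_rot": TCP orientation; "contact_force": force on the tool from outside, world axes, zero at the start; "moment": the same for the moment, N m; "width": finger opening in m.
Only numpy, scipy, OpenCV 4.12 (cv2) and the standard library are available. Lean on these libraries where they do the work, as an engineer would, in place of code of your own. Each camera call takes 0.05 s, during which the arm holds its last target. There are 200 camera calls.

## Working session

There is one attempt and no reset: what is moved stays moved. The work goes in short steps, Python scripts to look and compute and a tool call to move; the robot and the scene stay as the last step left them, time stands still between calls to the robot, and variables do not carry over. Pictures are saved under pics/ and viewed, about 8 in all and at most 12, crops included, and the job is handed in when it is done.

Besides the shell and the picture viewer there is one more tool, called as a command line: name --argument value ..., lists and objects as JSON in quotes. carry_out: Moves the arm, as the interface text tells. Its arguments: {"type":"object","properties":{"moves":{"type":"array","items":{"type":"number"}},"squeeze":{"type":"number"}},"required":["moves"]}

```bash
mkdir -p pics
cat > h.py <<'E'
import numpy as np, cv2
from rig import manip
from scipy.spatial.transform import Rotation as R
def cam(name):
    c=manip.camera_info(name); f=200/np.tan(np.radians(c['fov_y'])/2)
    K=np.array([[f,0,c['cx']],[0,f,c['cy']],[0,0,1.]]); d=np.array(c['dist'],float)
    if 'rvec' in c: r,t=np.array(c['rvec'],float),np.array(c['tvec'],float)
    else:
        s=manip.get_state(); T=np.eye(4); q=s['ee_rot']
        T[:3,:3]=R.from_quat([q[1],q[2],q[3],q[0]]).as_matrix(); T[:3,3]=s['position']
        W=np.linalg.inv(T@np.array(c['hand_eye'])); r=cv2.Rodrigues(W[:3,:3])[0].ravel(); t=W[:3,3]
    return K,d,r,t
def proj(C,P): return cv2.projectPoints(np.atleast_2d(np.array(P,float)),C[2],C[3],C[0],C[1])[0][:,0]
def onplane(C,uv,z):
    n=cv2.undistortPoints(np.array(uv,float).reshape(-1,1,2),C[0],C[1])[:,0]
    M=cv2.Rodrigues(C[2])[0]; o=-M.T@C[3]; d=np.c_[n,np.ones(len(n))]@M
    return o+d*((z-o[2])/d[:,2])[:,None]
def snap(name,fn):
    im=manip.get_image(name); cv2.imwrite('pics/'+fn,im[:,:,::-1]); return im
E
python3 - <<'E'
from h import *
for n in('scene','top'):
    snap(n,n+'0.png'); C=cam(n); M=cv2.Rodrigues(C[2])[0]; print(n,C[0][0,0],-M.T@C[3],M[2])
print(manip.get_state())
E
```

```text
scene 491.64095357282406 [ 1.08009386 -0.7106107   0.78534496] [-0.44195417  0.69191418 -0.57090391]
top 411.7921173048771 [ 0.49974027 -0.01206129  1.21702123] [ 0.14906662  0.0257445  -0.98849197]
{'clock': 0.1, 'qpos': array([ 1.09698164e+00,  2.76547982e-01,  1.50598589e+00, -2.83266091e-05,
        1.36070133e+00, -1.20961934e-01]), 'qd': array([ 0.00063762, -0.00122296, -0.00292175,  0.00066567,  0.00065465,
       -0.00010676]), 'effort': array([ 4.13842827e-04, -4.17700338e+01, -2.46402258e+01, -1.67766902e-04,
        5.95004938e-03, -1.88386889e-05]), 'position': array([0.1984607 , 0.53910706, 0.19152523]), 'ee_rot': array([-2.27411509e-04,  1.75509570e-01,  9.84477382e-01, -7.89282121e-04]), 'contact_force': array([ 0.07925446,  0.73008965, -0.60526529]), 'moment': array([-0.00823968,  0.03453669,  0.00520574]), 'width': 0.08525101425731343}
```

View pics/scene0.png

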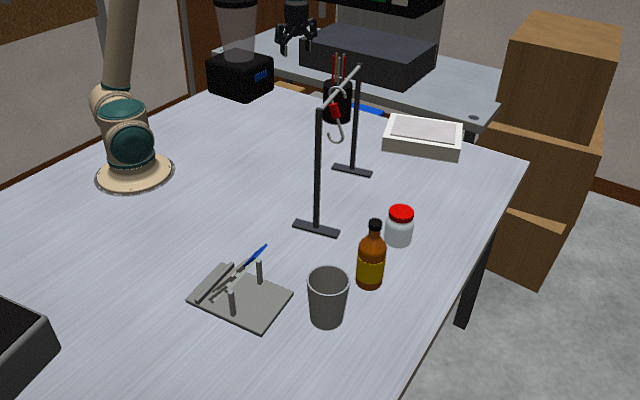

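View pics/top0.png

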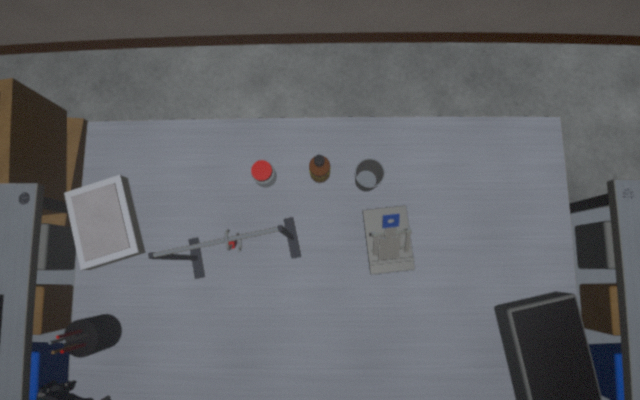

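```bash
cat > crop.py <<'E'
import cv2,numpy as np
def crop(fn,x0,y0,x1,y1,k,step=10):
    im=cv2.imread('pics/'+fn)[y0:y1,x0:x1]; im=cv2.resize(im,None,fx=k,fy=k,interpolation=cv2.INTER_CUBIC)
    im=cv2.convertScaleAbs(im,alpha=1.4)
    for x in range(-(-x0//step)*step,x1,step):
        cv2.line(im,((x-x0)*k,0),((x-x0)*k,5),(0,255,255),1); cv2.putText(im,str(x),((x-x0)*k+1,14),0,.33,(0,255,255),1)
    for y in range(-(-y0//step)*step,y1,step):
        cv2.line(im,(0,(y-y0)*k),(5,(y-y0)*k),(0,255,255),1); cv2.putText(im,str(y),(6,(y-y0)*k+4),0,.33,(0,255,255),1)
    return im
def stack(ims,fn,ax=1):
    m=max(i.shape[1-ax] for i in ims)
    ims=[cv2.copyMakeBorder(i,0,m-i.shape[0] if ax else 0,0,0 if ax else m-i.shape[1],cv2.BORDER_CONSTANT) for i in ims]
    o=np.concatenate(ims,ax); print(o.shape); cv2.imwrite('pics/'+fn,o)
E
python3 - <<'E'
from crop import *
stack([crop('top0.png',145,210,305,282,5),crop('top0.png',355,200,425,280,3),],'a.png',0) if 0 else None
a=crop('top0.png',145,212,305,280,5); b=crop('top0.png',358,202,418,278,3)
stack([a],'a1.png')
c=crop('scene0.png',285,55,385,240,3); d=crop('scene0.png',180,235,300,335,4)
e=crop('top0.png',358,202,418,278,4)
stack([c,d],'a2.png')
import cv2,numpy as np
f=crop('top0.png',358,202,418,280,3)
x=cv2.copyMakeBorder(f,0,0,0,800-f.shape[1],cv2.BORDER_CONSTANT); cv2.imwrite('pics/a1.png',np.concatenate([a,x],0))
E
```

```text
(340, 800, 3)
(555, 780, 3)
```

View pics/a1.png

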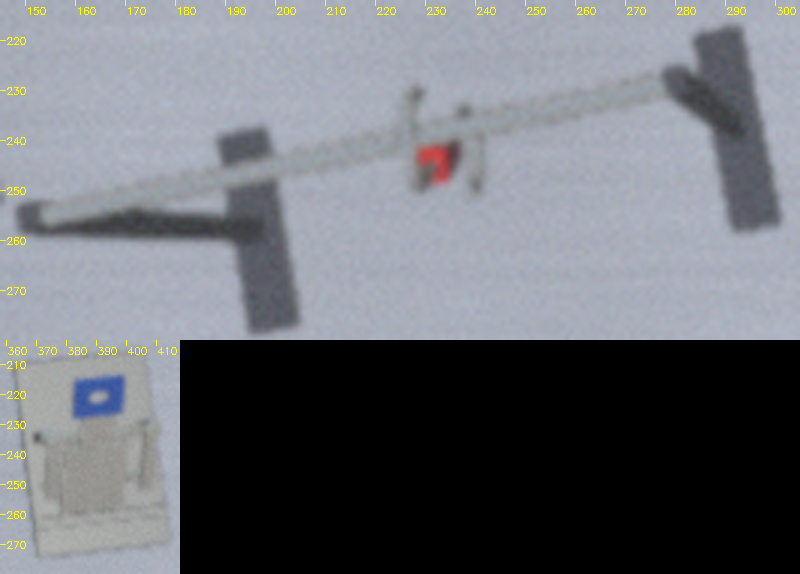

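View pics/a2.png

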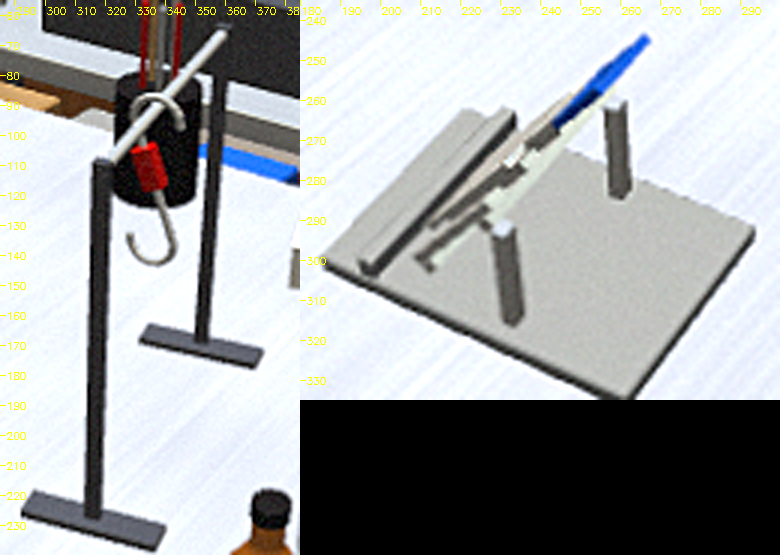

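```bash
cat > fit.py <<'E'
from h import *
from scipy.optimize import least_squares
T,S=cam('top'),cam('scene')
def pose(x,y,z,a,P): c,s=np.cos(a),np.sin(a); P=np.array(P,float); return P@np.array([[c,s,0],[-s,c,0],[0,0,1]])+[x,y,z]
# rail
cor=lambda y,z:[[60,y+15,z],[60,y-15,z],[-60,y-15,z],[-60,y+15,z]]
Pt=np.array(cor(145,10)+cor(-145,10))/1e3; ut=[[188.4,239],[198.2,237.2],[205,276.4],[195,278.4],[283.6,219.6],[293.2,217.4],[301,256.4],[291.8,258.6]]
Ps=np.array([[0,-145,10],[0,145,10],[0,-145,325],[0,145,325]])/1e3; us=[[316,227.7],[352.7,169.3],[321.7,109],[359,66]]
Pb=np.array([[0,-145,325],[0,140,325]])/1e3; ub=[[280.6,228],[155,253.8]]
def fr(p): return np.r_[(proj(T,pose(p[0],p[1],0,p[2],Pt))-ut).ravel(),(proj(S,pose(p[0],p[1],0,p[2],Ps))-us).ravel(),(proj(T,pose(p[0],p[1],0,p[2],Pb))-ub).ravel()]
r=least_squares(fr,[.55,.25,0],loss='soft_l1'); rail=r.x; print('rail',rail.round(4)); print(fr(rail).reshape(-1,2).round(1).tolist())
# hook: s along bar, yaw free
Hs=np.array([[0,0,-75.5],[-20,0,-50],[20,0,50],[0,0,0]])/1e3; uh=[[336,143.3],[328.7,132.7],[345.3,98.3],[334.3,110.7]]
Ht=np.array([[21,0,52],[-21,0,52],[-21,0,-52]])/1e3; uht=[[228.2,230.4],[229,249],[240.2,249.4]]
def fh(p):
    c=pose(rail[0],rail[1],.325-.0635,rail[2],[[0,p[0],0]])[0]
    return np.r_[(proj(S,pose(*c,p[1],Hs))-uh).ravel(),(proj(T,pose(*c,p[1],Ht))-uht).ravel()]
r=least_squares(fh,[0,rail[2]],loss='soft_l1'); print('hook s,yaw',r.x.round(4),pose(rail[0],rail[1],.2615,rail[2],[[0,r.x[0],0]])); print(fh(r.x).reshape(-1,2).round(1).tolist())
# rack
Pr=np.array([[65,95,12],[65,-95,12],[-65,-95,12],[-65,95,12]])/1e3
print('rack corners top',onplane(T,[[363,210.3],[407,206.3],[414.7,269],[370.7,274.3]],.012).round(3)[:,:2].tolist())
print('rack corners scene',onplane(S,[[186.3,301.3],[262,334.5],[293.8,293],[222,262.5]],.012).round(3)[:,:2].tolist())
a=np.radians(38); ex=np.array([np.cos(a),0,-np.sin(a)]); ez=np.array([np.sin(a),0,np.cos(a)]); ey=np.array([0,1,0])
L=lambda x,y,z:(x*ex+y*ey+z*ez)/1e3
Pp=[L(-2.5,22,22),L(-2.5,-22,22),L(-2.5,-22,-22),L(-2.5,22,-22),L(0,0,0)]; up=[[382.3,216],[398.7,214],[399.7,225.7],[382.7,227.7],[390.7,221]]
Pq=[L(0,-22,22)]; uq=[[267,244.5]]
def fp(p): return np.r_[(proj(T,pose(*p,Pp))-up).ravel(),(proj(S,pose(*p,Pq))-uq).ravel()]
r=least_squares(fp,[.55,-.2,.14,0]); print('hole',r.x.round(4)); print(fp(r.x).reshape(-1,2).round(1).tolist())
E
python3 fit.py
```

```text
rail [0.5468 0.2266 0.2029]
[[-0.4, -0.8], [-0.4, -1.1], [-0.5, -0.1], [-0.4, -0.1], [-0.2, -1.4], [0.2, -1.3], [0.5, -0.3], [-0.4, -0.3], [-1.4, -0.6], [-1.5, -0.4], [-4.2, 2.5], [-0.5, 0.1], [0.3, -0.1], [-0.8, 0.6]]
hook s,yaw [-0.0258  0.1112] [[0.55204475 0.20130684 0.2615    ]]
[[-2.1, -0.2], [-1.8, -0.6], [-1.3, -0.5], [0.9, 4.7], [-0.3, -0.4], [0.5, -0.1], [-1.0, 1.0]]
rack corners top [[0.654, -0.123], [0.665, -0.253], [0.482, -0.27], [0.467, -0.142]]
rack corners scene [[0.491, -0.271], [0.673, -0.249], [0.661, -0.125], [0.474, -0.142]]
hole [ 0.6115 -0.1762  0.164   0.3979]
[[-1.8, 1.3], [-2.3, -3.5], [-1.2, -4.0], [0.3, 0.7], [-1.5, -2.1], [-7.2, 0.3]]
```

```bash
sed -i '/^def fp/,$d' fit.py
cat >> fit.py <<'E'
def fp(p): return (proj(T,pose(p[0],p[1],.138,p[2],Pp))-up).ravel()
r=least_squares(fp,[.55,-.2,0.1]); p=r.x; print('hole',p.round(4),fp(p).reshape(-1,2).round(1).tolist())
print(proj(S,pose(p[0],p[1],.138,p[2],[L(x,y,z) for x in(-2.5,2.5) for y in(-22,22) for z in(22,-22)])).round(1).tolist())
def ff(p): return np.r_[fp(p),]
E
python3 fit.py | tail -2
```

```text
hole [ 0.6103 -0.1838  0.1466] [[0.3, 0.5], [0.7, -0.0], [-0.8, -0.2], [-0.1, 0.3], [-0.1, -0.6]]
[[253.0, 256.9], [241.8, 265.9], [264.7, 242.8], [253.5, 252.0], [254.9, 258.7], [243.7, 267.7], [266.5, 244.6], [255.3, 253.7]]
```

carry_out --moves '[100,0,0,4,-0.05,100,0,0,4,-0.06,100,0,0,4,-0.06,100,0,0,4,-0.06,100,1,-1,4,-0.06,100,2,-2,3,-0.06,100,3,-3,0,-0.06,100,3,-3,0,-0.06,100,3,-3,0,-0.06,100,3,-3,0,-0.06]' --squeeze 40

```text
clock: 1.1
position: [0.3494, 0.3883, 0.422]
ee_rot: [-0.0, 0.455, 0.89, -0.0]
contact_force: [-0.0, -0.4, -0.3]
width: 0.0852
```

carry_out --moves '[100,3,-3,0,-0.06,100,3,-3,0,-0.06,100,3,-3,0,-0.06,100,3,-3,0,-0.06,100,3,-3,0,-0.06,100,3,-3,0,-0.06,100,2,-1,0,-0.06,100,0,0,0,-0.06,100,0,0,0,0,100,0,0,0,0]'

```text
clock: 2.1
position: [0.5484, 0.1997, 0.422]
ee_rot: [-0.0, 0.652, 0.758, -0.0]
contact_force: [-0.3, -0.1, 0.4]
width: 0.0856
```

Run:
```python
from h import *
C=cam('wrist'); s=manip.get_state(); q=s['ee_rot']; print(s['position'],2*np.arctan2(q[2],q[1])-np.pi/2,s['qpos'],s['clock'],s['contact_force'])
M=cv2.Rodrigues(C[2])[0]; print(-M.T@C[3],M[2],C[0][0,0]); snap('wrist','w1.png')
print(proj(C,[[.552,.201,.325]]))
```

```text
[0.54843102 0.19970483 0.42203187] 0.1493648006703776 [2.29914629e-01 2.60264133e-01 9.78318072e-01 1.71525624e-04
 1.90377181e+00 8.06058307e-02] 2.1 [-0.29849721 -0.12683334  0.42590427]
[0.53743866 0.27230819 0.60239601] [ 0.0431437  -0.28647413 -0.95711608] 304.4239374262333
[[324.77451763 186.2034676 ]]
```

View pics/w1.png

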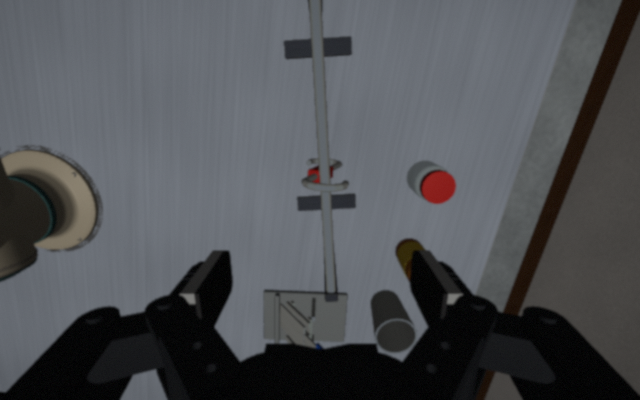

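Run:
```python
from crop import *
stack([crop('w1.png',290,145,360,215,8,5)],'w1c.png')
```

```text
(560, 560, 3)
```

View pics/w1c.png

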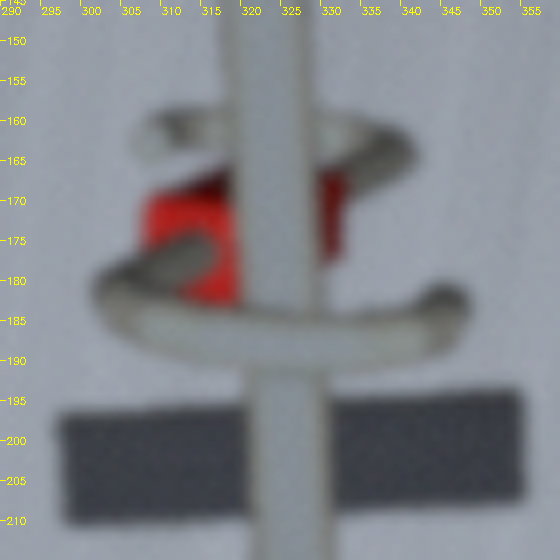

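```bash
cat > f2.py <<'E'
from h import *
from scipy.optimize import least_squares
def pose(x,y,z,a,P): c,s=np.cos(a),np.sin(a); P=np.array(P,float); return P@np.array([[c,s,0],[-s,c,0],[0,0,1]])+[x,y,z]
C=cam('wrist')
H=np.array([[20,0,52],[-20,0,52],[0,0,72],[-20,0,-52],[20,0,-52]])/1e3; u=[[345,182.5],[304.5,181],[324.5,187.5],[308,161.5],[338.5,164]]
f=lambda p:(proj(C,pose(p[0],p[1],.2615,p[2],H))-u).ravel()
r=least_squares(f,[.55,.2,.15]); print(r.x.round(4),f(r.x).reshape(-1,2).round(1).tolist())
print('bar',onplane(C,[[323.2,151],[326.4,213]],.325).round(4).tolist())
E
python3 f2.py
```

```text
[0.5515 0.2024 0.0939] [[-0.1, 0.5], [-0.5, -0.2], [0.2, -0.3], [0.2, 0.4], [0.3, -0.4]]
bar [[0.5454, 0.2336, 0.325], [0.5575, 0.1749, 0.325]]
```

carry_out --moves '[100,0.3,0.3,-2,-0.055,100,0,0,-2,0,100,0,0,-2,0,100,0,0,-2,0,100,0,0,-2,0,100,0,0,-2,0,100,0,0,-1,0,60,0,0,0,0,60,0,0,0,0,60,0,0,0,0]'

```text
clock: 3.15
position: [0.5523, 0.2029, 0.2937]
ee_rot: [0.001, 0.673, 0.739, 0.001]
contact_force: [-0.5, -1.3, 0.3]
width: 0.0511
```

carry_out --moves '[50,0,0,0,0,50,0,0,0,0,40,0,0,0,0,40,0,0,0,0,40,0,0,0,0,40,0,0,0,0,40,0,0,0,0,40,0,0,0,0,40,0,0,0,0,40,0,0,0,0]'

```text
clock: 4.15
position: [0.5517, 0.2026, 0.2923]
ee_rot: [0.0, 0.673, 0.739, 0.0]
contact_force: [-0.4, -1.2, 0.1]
width: 0.0339
```

Run:
```python
from h import *
s=manip.get_state(); q=s['ee_rot']; print(s['position'],2*np.arctan2(q[2],q[1])-np.pi/2,s['clock'],s['contact_force'],s['width'])
snap('wrist','w2.png')
```

```text
[0.55170704 0.20263429 0.29230735] 0.09305434107671107 4.15 [-0.38229228 -1.19311503  0.13357737] 0.03386829052852126
```

View pics/w2.png

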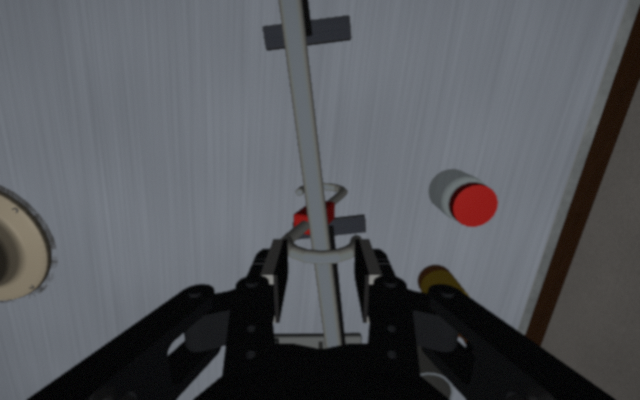

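Run:
```python
from h import *
C=cam('wrist'); c,s=np.cos(.093),np.sin(.093)
for z in(.292,.297,.311,.33):
  for w in(.017,.0235):
    print(z,w,proj(C,[[.5517+k*w*c,.2026+k*w*s,z] for k in(-1,1)]).round(0).tolist())
from crop import *
stack([crop('w2.png',260,170,380,340,5)[:,:]] if 0 else [crop('w2.png',262,175,382,325,4)],'w2c.png')
```

```text
0.292 0.017 [[294.0, 226.0], [348.0, 226.0]]
0.292 0.0235 [[284.0, 226.0], [358.0, 226.0]]
0.297 0.017 [[294.0, 229.0], [348.0, 229.0]]
0.297 0.0235 [[283.0, 229.0], [359.0, 229.0]]
0.311 0.017 [[292.0, 238.0], [350.0, 238.0]]
0.311 0.0235 [[280.0, 238.0], [362.0, 238.0]]
0.33 0.017 [[288.0, 254.0], [354.0, 254.0]]
0.33 0.0235 [[276.0, 254.0], [366.0, 254.0]]
(600, 480, 3)
```

View pics/w2c.png

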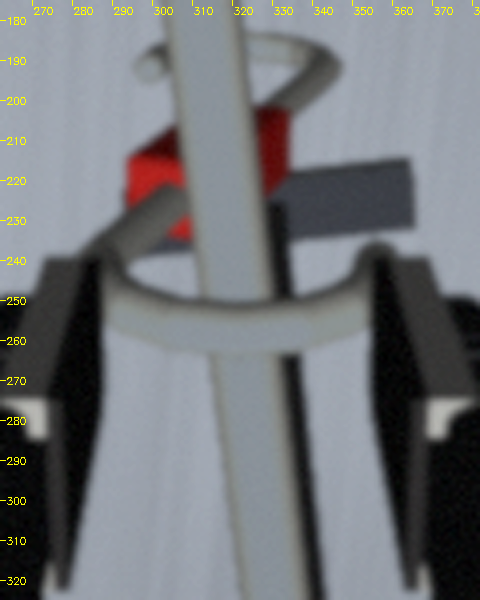

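carry_out --moves '[20,0,0,0,0,20,0,0,0,0,20,0,0,0,0,20,0,0,0,0,20,0,0,0,0,20,0,0,0,0,20,0,0,0,0,20,0,0,0,0,20,0,0,0,0,20,0,0,0,0]'

```text
clock: 5.2
position: [0.5526, 0.2028, 0.2954]
ee_rot: [0.002, 0.673, 0.739, 0.002]
contact_force: [-0.8, -0.3, 9.4]
width: 0.0174
```

Run:
```python
from h import *
s=manip.get_state(); print(s['position'],s['clock'],s['contact_force'],s['width'])
snap('wrist','w3.png')
from crop import *
stack([crop('w3.png',262,175,382,325,4)],'w3c.png')
```

```text
[0.55261221 0.20284586 0.29538345] 5.2 [-0.80180763 -0.25857146  9.43925761] 0.01738935810985931
(600, 480, 3)
```

View pics/w3c.png

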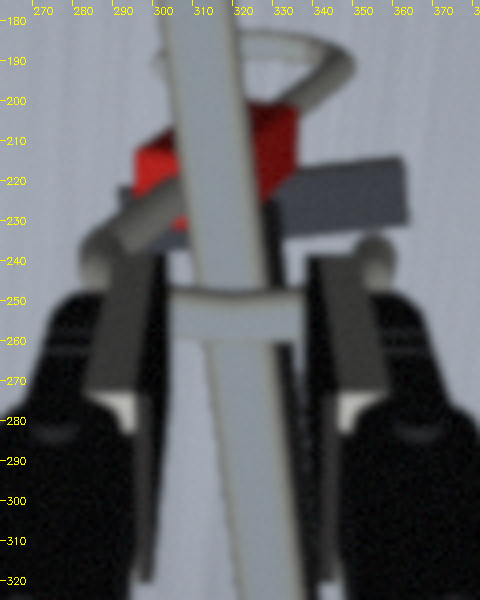

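Run:
```python
from h import *
S=cam('scene')
for z in(.1915,.205,.22,.235): print(z,proj(S,[[.1985+k*.0426*np.cos(1.218),.539+k*.0426*np.sin(1.218),z] for k in(-1,1)]).round(1).tolist())
im=snap('scene','s2.png')
from crop import *
a=crop('scene0.png',260,15,340,75,5)
s=manip.get_state(); p=s['position']; print(p,s['contact_force'])
for z in(0,.015,.03,.045): print(z,proj(S,[[p[0]+k*.0087*np.cos(.093),p[1]+k*.0087*np.sin(.093),p[2]+z] for k in(-1,1)]).round(1).tolist())
b=crop('s2.png',300,50,370,150,5)
stack([a,b],'s2c.png')
```

```text
0.1915 [[284.4, 71.3], [306.0, 66.0]]
0.205 [[284.4, 67.4], [306.0, 62.1]]
0.22 [[284.3, 62.9], [306.1, 57.7]]
0.235 [[284.3, 58.4], [306.1, 53.3]]
[0.55260244 0.20283918 0.29543115] [-1.16959205 -0.31019381 10.27095322]
0 [[333.0, 101.4], [339.7, 103.0]]
0.015 [[333.3, 95.5], [340.0, 97.1]]
0.03 [[333.5, 89.5], [340.3, 91.1]]
0.045 [[333.8, 83.4], [340.6, 85.0]]
(500, 750, 3)
```

View pics/s2c.png

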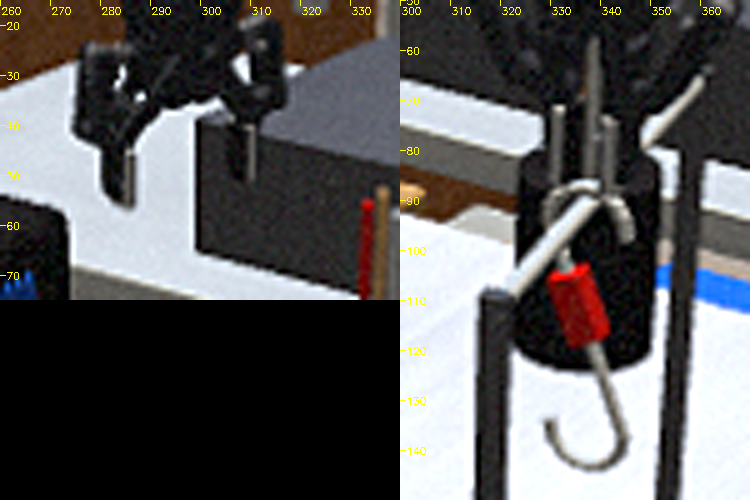

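carry_out --moves '[20,0,0,1,0,20,0,0,1,0,95,0,0,0,0,95,0,0,0,0,95,0,0,0,0,95,0,0,0,0,95,0,0,0,0,95,0,0,0,0,95,0,0,0,0,95,0,0,0,0]'

```text
clock: 6.3
position: [0.5517, 0.2026, 0.3123]
ee_rot: [0.0, 0.673, 0.739, -0.0]
contact_force: [-0.6, 0.6, 0.3]
width: 0.0812
```

carry_out --moves '[95,0,0,-1,0,95,0,0,-1,0,95,0,0,-0.7,0,95,0,0,-0.7,0,95,0,0,-0.7,0,95,0,0,-0.7,0,95,0,0,-0.7,0,95,0,0,0,0,95,0,0,0,0,95,0,0,0,0]'

```text
clock: 7.3
position: [0.552, 0.2027, 0.2577]
ee_rot: [0.0, 0.673, 0.739, 0.0]
contact_force: [-0.3, 0.1, 0.0]
width: 0.0813
```

carry_out --moves '[45,0,0,0,0,45,0,0,0,0,45,0,0,0,0,45,0,0,0,0,45,0,0,0,0,45,0,0,0,0,45,0,0,0,0,45,0,0,0,0,45,0,0,0,0,45,0,0,0,0]'

```text
clock: 8.3
position: [0.5519, 0.2027, 0.2578]
ee_rot: [0.0, 0.673, 0.739, 0.0]
contact_force: [-1.1, -0.4, 5.4]
width: 0.0438
```

Run:
```python
from h import *
s=manip.get_state(); print(s['position'],s['contact_force'],s['width'])
snap('wrist','w4.png')
from crop import *
stack([crop('w4.png',245,160,395,310,5)],'w4c.png')
```

```text
[0.55186986 0.20265548 0.25782878] [-1.14388399 -0.36217299  5.41518233] 0.04378539154822568
(750, 750, 3)
```

carry_out --moves '[70,0,0,0,0,70,0,0,0,0,70,0,0,0,0,70,0,0,-0.4,0,70,0,0,-0.4,0,70,0,0,0,0,40,0,0,0,0,40,0,0,0,0,40,0,0,0,0,40,0,0,0,0]' --squeeze 60

```text
clock: 9.35
position: [0.5517, 0.2026, 0.2496]
ee_rot: [0.0, 0.673, 0.739, 0.0]
contact_force: [-0.0, -0.2, 1.8]
width: 0.0438
```

carry_out --moves '[35,0,0,0,0,35,0,0,0,0,35,0,0,0,0,35,0,0,0,0,35,0,0,0,0,35,0,0,0,0,35,0,0,0,0,35,0,0,0,0,35,0,0,0,0,35,0,0,0,0]'

```text
clock: 10.35
position: [0.5517, 0.2026, 0.2494]
ee_rot: [0.0, 0.673, 0.739, 0.0]
contact_force: [-1.2, -0.7, 2.9]
width: 0.043
```

carry_out --moves '[35,0,0,0.4,0,35,0,0,0.4,0,35,0,0,0.4,0,35,0,0,0.4,0,35,0,0,0.4,0,35,0,0,0,0,35,0,0,0,0,35,0,0,0,0,35,0,0,0,0,35,0,0,0,0]'

```text
clock: 11.35
position: [0.5516, 0.2026, 0.2691]
ee_rot: [-0.0, 0.673, 0.739, -0.0]
contact_force: [0.8, 0.8, -1.2]
width: 0.0431
```

Run:
```python
from h import *
s=manip.get_state(); print(s['position'],s['contact_force'],s['width'])
snap('wrist','w5.png'); snap('scene','s5.png')
from crop import *
stack([crop('s5.png',300,50,370,150,4),crop('w5.png',245,160,375,285,4)],'w5c.png')
```

```text
[0.55160406 0.20256166 0.26914325] [ 0.79878126  0.79708221 -1.19253121] 0.043099175158344466
(500, 800, 3)
```

View pics/w5c.png

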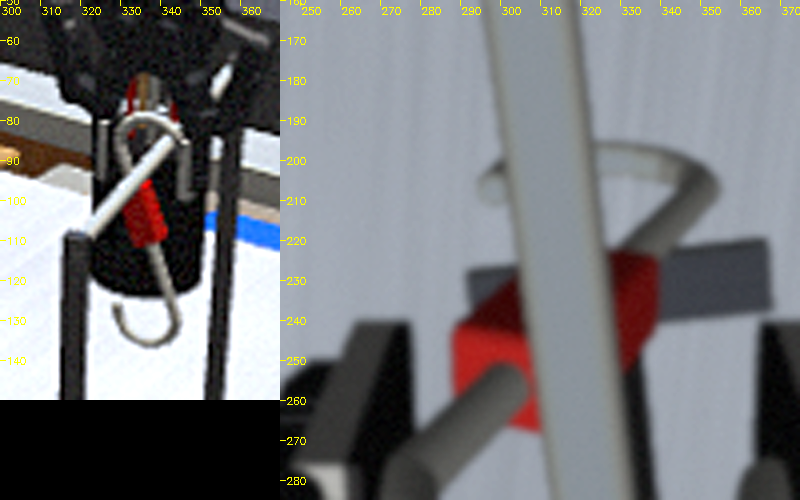

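carry_out --moves '[35,-0.36,-0.07,1,0,35,-0.36,-0.07,1,0,35,-0.36,-0.07,1,0,35,-0.5,-0.1,0,0,35,-1.5,-0.3,0,0,35,-2,-0.4,0,0,35,-2,-0.4,0,0,35,-2,-0.4,0,0,35,-1,-0.2,0,0,35,0,0,0,0]'

```text
clock: 12.45
position: [0.4499, 0.1824, 0.3]
ee_rot: [0.0, 0.673, 0.739, 0.001]
contact_force: [1.6, -0.8, -1.9]
width: 0.0432
```

```bash
cat > red.py <<'E'
from h import *
s=manip.get_state(); q=s['ee_rot']; print(s['position'].round(4),round(2*np.arctan2(q[2],q[1])-np.pi/2,3),s['contact_force'].round(2),s['width'],s['clock'])
E
python3 red.py
python3 - <<'E'
from h import *
im=snap('scene','s6.png').astype(int); m=(im[:,:,0]>120)&(im[:,:,1]<60)&(im[:,:,2]<70)
n,l,st,ce=cv2.connectedComponentsWithStats(m.astype(np.uint8)); print(st[1:].tolist(),ce[1:].round(1).tolist())
S=cam('scene'); p=manip.get_state()['position']; g=p+[0,0,-.052+.053]
for name,d in(('ctr',0),('bendbot',-.0755),('crowntop',.0755)):
    print(name,proj(S,[[p[0],p[1],.3192-.2494+.2615-.02+0+d]]))
E
```

```text
[0.4499 0.1824 0.3   ] 0.093 [ 1.57 -0.79 -1.94] 0.04315871595880586 12.45
[[333, 55, 1, 2, 2], [344, 56, 1, 1, 1], [290, 79, 11, 10, 25], [299, 89, 3, 5, 5], [389, 204, 25, 16, 293]] [[333.0, 55.5], [344.0, 56.0], [296.2, 82.6], [299.8, 91.0], [401.2, 211.3]]
ctr [[295.77237008  88.45421096]]
bendbot [[295.82461183 116.90913662]]
crowntop [[295.7304796   58.04031089]]
```

carry_out --moves '[35,0,-1,2,0,35,0,-3,2,0,35,0,-4,1,0,35,0,-4,0,0,35,0,-4,0,0,35,0,-4,0,0,35,0,-4,0,0,35,1,-4,0,0,35,2,-3,0,0,35,2,-2,0,0]'

```text
clock: 13.5
position: [0.5024, -0.1508, 0.3491]
ee_rot: [0.001, 0.675, 0.738, -0.0]
contact_force: [0.6, 1.2, -0.5]
width: 0.0435
```

carry_out --moves '[35,3,-1,0,0.03,35,3,-1,0,0,35,3,-1,0,0,35,3,-0.5,0,0,35,2,0,0,0,35,1,0,0,0,35,0,0,0,0,35,0,0,0,0,35,0,0,0,0,35,0,0,0,0]'

```text
clock: 14.5
position: [0.6501, -0.1824, 0.3503]
ee_rot: [0.0, 0.662, 0.749, 0.0]
contact_force: [0.1, 0.3, -1.5]
width: 0.0432
```

```bash
python3 red.py
cat > blue.py <<'E'
from h import *
from scipy.optimize import least_squares
import sys
def pose(x,y,z,a,P): c,s=np.cos(a),np.sin(a); P=np.array(P,float); return P@np.array([[c,s,0],[-s,c,0],[0,0,1]])+[x,y,z]
a=np.radians(38); ex=np.array([np.cos(a),0,-np.sin(a)]); ez=np.array([np.sin(a),0,np.cos(a)]); ey=np.array([0,1,0])
L=lambda x,y,z:(x*ex+y*ey+z*ez)/1e3
Q=[L(-2.5,22,22),L(-2.5,-22,22),L(-2.5,-22,-22),L(-2.5,22,-22)]
for n in sys.argv[1:]:
    im=snap(n,n+'_b.png').astype(int); C=cam(n)
    m=((im[:,:,2]>im[:,:,0]+40)&(im[:,:,2]>im[:,:,1]+25)).astype(np.uint8)
    N,l,st,ce=cv2.connectedComponentsWithStats(m); g=proj(C,[[.610,-.184,.138]])[0]
    ks=[k for k in range(1,N) if st[k,4]>30]; k=min(ks,key=lambda k:np.hypot(*(ce[k]-g)))
    print(n,'guess',g.round(1),'blob',st[k].tolist(),ce[k].round(2))
    mk=(l==k).astype(np.uint8); x,y,w,h=st[k,:4]
    def f(p):  # soft coverage by sampled polygon
        P=proj(C,pose(p[0],p[1],.138,p[2],Q)); 
        z=np.zeros(mk.shape,np.uint8); cv2.fillPoly(z,[np.round((P)*256).astype(np.int32)],255,cv2.LINE_AA,8)
        return z
    mf=mk*255; mf=cv2.morphologyEx(mf,cv2.MORPH_CLOSE,np.ones((15,15)))
    from scipy.optimize import minimize
    cost=lambda p:np.abs(cv2.GaussianBlur(f(p),(0,0),1).astype(float)-cv2.GaussianBlur(mf,(0,0),1)).sum()/255
    r=min((minimize(cost,[.610,-.184,y0],method='Nelder-Mead',options=dict(initial_simplex=[[.61,-.184,y0],[.615,-.184,y0],[.61,-.179,y0],[.61,-.184,y0+.06]],xatol=1e-5)) for y0 in(.08,.14)),key=lambda r:r.fun)
    print(' fit',r.x.round(4),'cost',round(r.fun,1),'of',int((mf>0).sum()))
E
python3 blue.py wrist top
```

```text
[ 0.6501 -0.1824  0.3503] 0.123 [ 0.13  0.33 -1.46] 0.043192684493004695 14.5
wrist guess [289.7 161.7] blob [281, 144, 21, 38, 648] [291.19 161.68]
 fit [ 0.6134 -0.1826  0.1267] cost 59.6 of 698
top guess [390.7 220.5] blob [613, 353, 12, 47, 425] [618.52 375.91]
 fit [ 0.6116 -0.1883  0.2487] cost 651.7 of 433
```

Run:
```python
from h import *
T,S=cam('top'),cam('scene')
print('rim top',onplane(T,[[369,173]],.11),'scene rim',onplane(S,[[328,281]],.11),'scene base near',onplane(S,[[327,326]],0))
im=cv2.imread('pics/wrist_b.png')[135:190,270:345]
g=im.astype(int); b=(g[:,:,0]>g[:,:,2]+40); r=(g[:,:,2]>g[:,:,0]+60)
gr=im.mean(2)
for i in range(0,55): print(135+i,''.join('B' if b[i,j] else 'R' if r[i,j] else ' .:-=+*#%@'[min(9,int(gr[i,j]/26))] for j in range(75)))
```

```text
rim top [[ 0.74402109 -0.13297926  0.11      ]] scene rim [[ 0.74989178 -0.13771852  0.11      ]] scene base near [[ 0.76071392 -0.15139852  0.        ]]
135 =--========================================================================
136 =--=======================================================-================
137 =--=======================================================-================
138 =--=======================================================-================
139 =--=======================================================-================
140 =--=======================================================-================
141 ==-=======================================================-================
142 =---=========-============================================-================
143 =--=======---------=======================================-================
144 ----======-BBBBB::-------=================================-================
145 ------====-BBBBBBBBBBB::-----=============================-================
146 -----------BBBBBBBBBBBBBBBB:----==========================-===
[... 2753 characters left out ...]
.:-=======----B--=========================-=================
182 ==----===--:....:-==========--===========================-=================
183 ------===-::....:-======================================--=================
184 :-----==--:.....:-======================================--=================
185 ::::--==-::....:--======================================--=================
186 -::------:.....:-=======================================--=================
187 ------=--:::...:--======================================--=================
188 --======---::.:-------======-==-========================--=================
189 --=======---:::---==========----===========================================
```

carry_out --moves '[35,0.7,0.3,0,0,35,0.65,0.25,-2,0,35,0,0,-3,0,35,0,0,-3,0,35,0,0,-3,0,35,0,0,-3,0,35,0,0,-2,0,35,0,0,-1.3,0,35,0,0,-0.5,0,35,0,0,0,0]'

```text
clock: 15.6
position: [0.6646, -0.1769, 0.1712]
ee_rot: [-0.0, 0.662, 0.749, 0.0]
contact_force: [-0.1, 0.7, -1.9]
width: 0.0434
```

carry_out --moves '[35,-0.4,-0.05,0,0,35,-0.4,-0.05,0,0,35,-0.4,-0.05,0,0,35,-0.4,-0.05,0,0,35,-0.2,-0.03,0,0,35,0,0,0,0,35,0,0,0,0,35,0,0,0,0,35,0,0,0,0,35,0,0,0,0]'

```text
clock: 16.6
position: [0.6465, -0.1793, 0.1712]
ee_rot: [-0.0, 0.662, 0.749, 0.0]
contact_force: [-0.4, 0.2, -1.3]
width: 0.0432
```

```bash
python3 red.py
python3 - <<'E'
from h import *
from crop import *
snap('scene','s7.png'); snap('wrist','w7.png')
S=cam('scene'); p=manip.get_state()['position']; a=.123; e=np.array([np.cos(a),np.sin(a),0]); c=p+[0,0,.0121]
t=np.linspace(0,-np.pi,9); arc=np.array([c+e*.02*np.cos(k)+[0,0,-.052+.02*np.sin(k)] for k in t]); arc=np.r_[[c+e*-.02+[0,0,.052]],arc]
print('pred arc',proj(S,arc).round(1).tolist())
A=crop('s7.png',220,205,300,275,7); B=crop('w7.png',200,110,350,250,2) 
for q in proj(S,arc): cv2.circle(A,tuple(int(v) for v in ((q-[220,205])*7).round()),1,(0,255,0),-1)
B=crop('w7.png',180,40,340,290,2)
h=np.zeros((490,800-0,3),np.uint8); B=cv2.resize(B,(240,375)); h[:490,:560]=A; h[:375,560:800]=B; cv2.imwrite('pics/last.png',h)
E
```

```text
[ 0.6465 -0.1793  0.1712] 0.123 [-0.37  0.17 -1.3 ] 0.04322813322563824 16.6
pred arc [[259.2, 218.0], [279.9, 267.3], [279.3, 269.9], [277.4, 271.6], [274.5, 272.2], [271.1, 271.4], [267.6, 269.6], [264.7, 266.8], [262.6, 263.7], [261.7, 260.5]]
```

View pics/last.png

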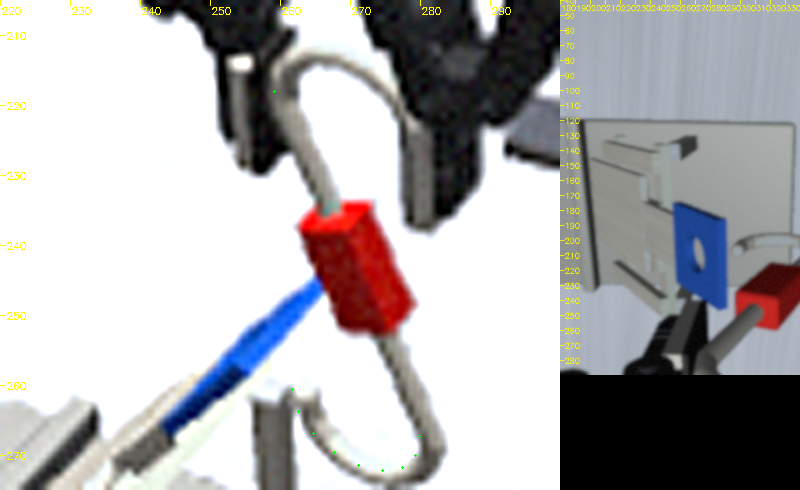

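Run:
```python
from h import *
from scipy.optimize import least_squares
import sys; sys.argv=['x']; exec(open('blue.py').read())
C=cam('wrist'); u=np.array([[256.7,175.3],[290,185.3],[290,244.7],[258,228.7],[272.7,209.3]])
PP=Q+[L(0,0,0)]
f=lambda p:(proj(C,pose(p[0],p[1],.138,p[2],PP))-u).ravel()
r=least_squares(f,[.612,-.183,.12]); print(r.x.round(4),f(r.x).reshape(-1,2).round(1).tolist())
p=manip.get_state()['position']; H=np.array([[-20,0,-50],[0,0,-72]])/1e3
print('tip pred',proj(C,pose(p[0],p[1],p[2]+.0121,.123,H)).round(1).tolist(),'seen 298.7,206.7')
print('tip +3mm x',proj(C,pose(p[0]+.003,p[1],p[2]+.0121,.123,H)).round(1).tolist())
im=cv2.imread('pics/w7.png')[195:225,285:345]; g=im.astype(int); gr=im.mean(2)
for i in range(30): print(195+i,''.join('B' if g[i,j,0]>g[i,j,2]+40 else 'R' if g[i,j,2]>g[i,j,0]+60 else ' .:-=+*#%@'[min(9,int((gr[i,j]-60)/12))] if gr[i,j]>60 else ' ' for j in range(60)))
```

```text
[ 0.6121 -0.1808  1.4701] [[-16.0, 16.3], [15.5, 20.1], [10.6, -21.7], [-11.4, -17.0], [1.6, -3.6]]
tip pred [[294.4, 207.0], [320.8, 198.5]] seen 298.7,206.7
tip +3mm x [[298.3, 207.5], [324.4, 198.9]]
195 BBBBBB--=============--------:::::::::::::::::::.:-=====++++
196 BBBBBB--==========----:::::::..:::::::::::::::::..::----==++
197 BBBBBB---=======---::.....::::::----------------::::::::::--
198 BBBBBB--=====---::..   .::::----================---::::.....
199 BBBBBB:-====--:..    ...:---=======================---::..  
200 BBBBBB:--==--:      ...::-===========================--:....
201 BBBBBB:--=--:       .::::-============================-:::..
202 BBBBBB:----:.       .:::--============================-::::.
203 BBBBBB:---:::..     .::::--=---=-====------====---====-::::.
204 BBBBBB:---::--::.   .::::-------==-==------====-:--===-:::. 
205 BBBBBB:-----==--:   .::::------================-:-=====--:. 
206 BBBBBB:----====-:. .::-----====================-:-=+++===-: 
207 BBBBBB:----=====-:.:-----======================-:-=+++++==: 
208 BBBBBB:----=====-::---=========================-
[... 352 characters left out ...]
-----=-----===-=-=====---:::::--------:--:        
215 BBBBBB:--=----=------=-=-==-===--:.      ....:::...         
216 BBBBBB:-------=----===----====--:                           
217 BBBBBB:---=-=--------------=---:                            
218 BBBBBB:-------=---=-=--===-=--.                             
219 BBBBBB:------=--------------:.                              
220 BBBBBB:-------=---==-------:.                               
221 BBBBBB:----=------=-------:                                 
222 BBBBBB:----------=-------.                                 .
223 BBBBBB:----=---=-------:.                                R .
224 BBBBBBB---------------:.                               RRR .
```

```bash
python3 - <<'E'
from h import *
from scipy.optimize import least_squares
import sys; sys.argv=['x']; exec(open('blue.py').read())
C=cam('wrist'); u=np.array([[290,185.3],[290,244.7],[258,228.7],[256.7,175.3],[272.7,209.3]])
PP=Q+[L(0,0,0)]
f=lambda p:(proj(C,pose(p[0],p[1],.138 if len(p)<4 else p[3],p[2],PP))-u).ravel()
for p0 in([.612,-.183,.12],[.612,-.183,.12,.138]):
    r=least_squares(f,p0); print(r.x.round(4),f(r.x).reshape(-1,2).round(1).tolist())
E
sed -i 's/Nelder-Mead/Nelder-Mead/' blue.py; python3 blue.py wrist
```

```text
[ 0.6128 -0.1828  0.1109] [[-2.5, 0.8], [-1.2, 2.1], [1.6, -1.2], [0.2, -1.0], [2.4, -1.0]]
[ 0.6128 -0.1827  0.111   0.1383] [[-2.5, 0.8], [-1.2, 2.1], [1.6, -1.2], [0.2, -1.0], [2.4, -1.0]]
wrist guess [271.2 209.4] blob [255, 176, 37, 71, 1894] [274.   209.73]
 fit [ 0.6139 -0.1839  0.0925] cost 208.1 of 2000
```

Run:
```python
from h import *
from scipy.optimize import least_squares
import sys; sys.argv=['x']; exec(open('blue.py').read())
C=cam('wrist'); u=np.array([[290.5,185.3],[291,244.7],[257,228.7],[256,175.3]])
im=cv2.imread('pics/w7.png').astype(int); m=((im[:,:,0]>im[:,:,2]+40)&(im[:,:,0]>im[:,:,1]+25)).astype(np.uint8); N,l,st,ce=cv2.connectedComponentsWithStats(m); k=[k for k in range(1,N) if abs(ce[k]-[274,209]).sum()<15][0]
c=cv2.findContours((l==k).astype(np.uint8),cv2.RETR_CCOMP,cv2.CHAIN_APPROX_NONE)
hull=cv2.convexHull(c[0][0])[:,0]; print(cv2.approxPolyDP(hull,2,True)[:,0].tolist())
for q in c[0][1:]: print('inner',q[:,0].min(0),q[:,0].max(0),q[:,0].mean(0).round(1))
# hull fit: full box + front hole rim
box=[L(x,y,z) for x in(-2.5,2.5) for y in(-22,22) for z in(-22,22)]
mf=np.zeros(m.shape,np.uint8); cv2.fillPoly(mf,[hull.astype(np.int32)],255)
def cost(p):
    h=cv2.convexHull(proj(C,pose(p[0],p[1],.138,p[2],box)).astype(np.float32))
    z=np.zeros(m.shape,np.uint8); cv2.fillPoly(z,[np.round(h*256).astype(np.int32)],255,cv2.LINE_AA,8); return np.abs(z.astype(float)-mf).sum()/255
from scipy.optimize import minimize
b=np.array([.611,-.183,.11]); r=minimize(cost,b,method='Nelder-Mead',options=dict(initial_simplex=[b,b+[.004,0,0],b+[0,.004,0],b+[0,0,.06]])); p=r.x; print(p.round(4),r.fun,(mf>0).sum())
t=np.linspace(0,6.28,24)
for x in(-2.5,2.5): q=proj(C,pose(p[0],p[1],.138,p[2],[L(x,9.5*np.cos(k),9.5*np.sin(k)) for k in t])); print('rim',x,q.min(0).round(1),q.max(0).round(1))
```

```text
[[256, 176], [290, 187], [291, 244], [288, 246], [258, 227]]
inner [268 198] [277 220] [272.3 209. ]
[ 0.6108 -0.184   0.1518] 132.92156862745097 2074
rim -2.5 [263.1 197.7] [275.8 222.7]
rim 2.5 [268.9 196.3] [281.9 221. ]
```

carry_out --moves '[35,-0.11,0.08,-0.14,0.02,35,-0.195,-0.029,0.154,0,35,-0.195,-0.029,0.154,0,35,-0.195,-0.029,0.154,0,35,-0.195,-0.029,0.154,0,35,-0.195,-0.029,0.154,0,35,-0.195,-0.029,0.154,0,35,-0.195,-0.029,0.154,0,35,0,0,0,0,35,0,0,0,0]'

```text
clock: 17.75
position: [0.6317, -0.1805, 0.1808]
ee_rot: [0.0, 0.655, 0.756, 0.0]
contact_force: [0.0, -0.0, -1.2]
width: 0.044
```

```bash
python3 red.py
```

```text
[ 0.6317 -0.1805  0.1808] 0.143 [ 0.04 -0.02 -1.23] 0.04395082379110651 17.75
```

carry_out --moves '[35,-0.156,-0.023,0.123,0,35,-0.156,-0.023,0.123,0,35,-0.156,-0.023,0.123,0,35,-0.156,-0.023,0.123,0,35,-0.156,-0.023,0.123,0,35,0,0,0,0,35,0,0,0,0,35,0,0,0,0,35,0,0,0,0,35,0,0,0,0]'

```text
clock: 18.75
position: [0.6239, -0.1816, 0.1868]
ee_rot: [-0.0, 0.655, 0.756, 0.0]
contact_force: [-0.1, -0.6, -2.0]
width: 0.0431
```

```bash
cat > asc.py <<'E'
from h import *
import sys
n,x0,y0,x1,y1,k=sys.argv[1],*map(int,sys.argv[2:])
im=snap(n,'asc.png')[:,:,::-1][y0:y1,x0:x1]; im=cv2.resize(im,None,fx=k,fy=max(1,k//2) if k>1 else 1); g=im.astype(int); gr=im.mean(2); lo,hi=gr.min(),gr.max()
for i in range(len(g)): print(''.join('B' if a[0]>a[2]+40 else 'R' if a[2]>a[0]+60 else ' .:-=+*#%@'[int(9.9*(v-lo)/(hi-lo+1))] for a,v in zip(g[i],gr[i])))
E
python3 red.py
python3 - <<'E'
from h import *
print(proj(cam('wrist'),[[.6108,-.184,.138]]),proj(cam('scene'),[[.6108,-.184,.138]]))
E
python3 asc.py wrist 215 170 290 255 1
```

```text
[ 0.6239 -0.1816  0.1868] 0.143 [-0.11 -0.58 -2.  ] 0.043055077164319035 18.75
[[303.99890472 203.18548068]] [[254.35798267 255.38840379]]
##%%%#*=--=*#######################################*+=====+**##%%%%%%%###**
##%%%%*=--=*#######################################*++==--==+*#%%%%%%%##*+=
##%%%%#+--=*#######################################***++==-=+*##%%%%%%##+BB
###%%%#+-:=*##########################################***++==+**####%%##BBB
###%%%#+-:=*############################################***+++++**######BBB
###%%%#+-:=*###############################################***+++++**##*BBB
###%%%#+-:=*##################################################***+++++++BBB
###%%%#+-:=*####################################*################***++==BBB
###%%%#+-:-+*#######################################################**++BBB
###%%%#+=:=**#########################################################**BBB
###%%%#*=:-+*##########################################################*BBB
###%%%#*=:-+*##########################################################*BBB
###%%%#*=:-+*####################################
[... 4798 characters left out ...]
  .-*%@@@@@@@@@@
@@@@@@@@@@@@@@@@@@@@@@@@@@@@@@@@@@@@@@@@@@@@%#+-------:::.   .-*%@@@@@@@@@@
@@@@@@@@@@@@@@@@@@@@@@@@@@@@@@@@@@@@@@@@@@@@%*=--:----::.     -+%@@@@@@@@@@
@@@@@@@@@@@@@@@@@@@@@@@@@@@@@@@@@@@@@%%%%%%%#+---:---:::.     :+%@@@@@@@@@@
@@@@@@@@@@@@@@@@@@@@@@@@@@@@@@@@@@@@%#******+=-------::.      :+#@@@@@@@@@@
@@@@@@@@@@@@@@@@@@@@@@@@@@@@@@@@@@%%*+=----=---------::.      :+#@@@@@@@@@@
@@@@@@@@@@@@@@@@@@@@@@@@@@@@@@@@%%#*=-....:::--------::.      :+#@@@@@@@@@@
@@@@@@@@@@@@@@@@@@@@@@@@@@@@@@@%%#+-:.   ..::-----:-::..      :+#@@@@@@@@@@
@@@@@@@@@@@@@@@@@@@@@@@@@@@@@@%%*+-..    ..:-:--:-::::.       :+#@@@@@@@@@@
@@@@@@@@@@@@@@@@@@@@@@@@@@@@@%#*=-..     .:::------:::.       :=#@@@@@@@@@@
```

```bash
python3 asc.py wrist 280 172 350 242 1
```

```text
%#####*+BBBBBB:--=++*#####%%%%%%%%%%%%%%%%%%%%%%%%%%%%%%%%%%%%%%%%%%%%
######*BBBBBBBBBB::-=++*####%%%%%%%%#%%%%%%%%%%%%%%%%%%%%%%%%%%%%%%%%%
***###*BBBBBBBBBBBBB:--=++*#####%%%%%%%%%%%%%%%%%%%%%%%%%%%%%%%%%%%%%%
=++****BBBBBBBBBBBBBBBB::-=++*####%#%%%%%%%%%%%%%%%%%%%%%%%%%%%%%%%%%%
+===+++BBBBBBBBBBBBBBBBBBB:--=++*####%#%%%%%%%%%%%%%%%%%%%%%%%%%%%%%%%
**++===BBBBBBBBBBBBBBBBBBBBBB:--=++*####%%%%%%%%%%%%%%%%%%%%%%%%%%%%%%
#***++=BBBBBBBBBBBBBBBBBBBBBBBBB::-=++*#####%%%%%%%%%%%%%%%%%%%%%%%%%%
####**+BBBBBBBBBBBBBBBBBBBBBBBBBBBB::-=++*###%%%%%%%%%%%%%%%%%%%%%%%%%
*####**BBBBBBBBBBBBBBBBBBBBBBBBBBBBBBB::-=+*##%%%%%%%%%%%%%%%%%%%%%%%%
######*BBBBBBBBBBBBBBBBBBBBBBBBBBBBBBBBBBBBB+##%%%%%%%%%%%%%%%%%%%%%%%
######*BBBBBBBBBBBBBBBBBBBBBBBBBBBBBBBBBBBBBB##%%%%%%%%%%%%%%%%%%%%%%%
######*BBBBBBBBBBBBBBBBBBBBBBBBBBBBBBBBBBBBBB*#%%%%%%%%%%%%%%%%%%%%%%%
######*BBBBBBBBBBBBBBBBBBBBBBBBBBBBBBBBBBBBBB*#%%%%%%%%%%%%%%%%%%%%%%%
######*BBBBBBBBBBBBBBBBBBBBBBBBBBBBBBBBBBBBBB##%%%%%%%%%%%%%%%%%%%%%%%
######*BBBBBBBBBBBBBBBBBBBBBBBBBBBBBBBBBBBBBB###%%%%%%%%#%%%%%%%%%%%%%
######*BBBBBBBBBBBBBBBBBBBBBBBBBBBB
[... 3169 characters left out ...]
+#@@@@@@%*+:.                             .RRRRRRRRRRR:+#%@@@
######*+=*%@@@@@%#+-:. .                          ..RRRRRRRRRR.:+#@@@@
###%###*+#%@@@@@%*=RRRRRRR..                    ...RRRRRRRRRRR.-+#%@@@
##%%%%#**#@@@@@@#+RRRRRRRRRRRRRRRR..            .RRRRRRRRRRRRR:-*%@@@@
##%%%%#**%@@@@@%#=RRRRRRRRRRRRRRRRRRRR. .     ...RRRRRRRRRRRR.:=#%@@@@
##%%%%#**%@@@@@%*RRRRRRRRRRRRRRRRRRRRRRRRRRR...RRRRRRRRRRRRRR:-+#%@@@@
##%%%%###%@@@@@%*RRRRRRRRRRRRRRRRRRRRRRRRRRRRRRRRRRRRRRRRRRR.-+#%@@@@@
##%%%%##%@@@@@@%*RRRRRRRRRRRRRRRRRRRRRRRRRRRRRRRRRRRRRRRRRR.-+#%@@@@@@
##%%%%%%%@@@@@@%*RRRRRRRRRRRRRRRRRRRRRRRRRRRRRRRRRRRRRRRRRR:=*%@@@@@@@
#%%%%%%%@@@@@@@%*RRRRRRRRRRRRRRRRRRRRRRRRRRRRRRRRRRRRR.RR.:-*#%@@@@@@@
```

carry_out --moves '[35,-0.156,-0.023,0.123,0,35,-0.156,-0.023,0.123,0,35,-0.08,-0.01,0.06,0,35,0,0,0.3,0,35,0,0,0.3,0,35,0,0,0.3,0,35,0,0,0.3,0,35,0,0,0.3,0,35,0,0,0.3,0,35,0,0,0,0]'

```text
clock: 19.85
position: [0.62, -0.1823, 0.2082]
ee_rot: [0.0, 0.655, 0.756, 0.0]
contact_force: [-1.2, -0.3, -3.5]
width: 0.0431
```

```bash
python3 red.py
```

```text
[ 0.62   -0.1823  0.2082] 0.143 [-1.2  -0.29 -3.53] 0.0431424460955768 19.85
```

carry_out --moves '[35,0,0,0.4,0,35,0,0,0.4,0,35,0,0,0.4,0,35,0,0,0.4,0,35,0,0,0.4,0,35,0,0,0.4,0,35,0,0,0.4,0,35,0,0,0.4,0,35,0,0,0.4,0,35,0,0,0.4,0]'

```text
clock: 20.85
position: [0.62, -0.1822, 0.2483]
ee_rot: [0.0, 0.655, 0.756, 0.0]
contact_force: [-0.6, 0.4, -2.5]
width: 0.0433
```

carry_out --moves '[35,0,0,0.6,0,35,0,0,0.6,0,35,0,0,0.6,0,35,0,0,0.6,0,35,0,0,0.6,0,35,0,0,0.6,0,35,0,0,0.6,0,35,0,0,0.6,0,35,0,0,0.6,0,35,0,0,0.6,0]'

```text
clock: 21.85
position: [0.62, -0.1822, 0.3084]
ee_rot: [0.0, 0.655, 0.756, 0.0]
contact_force: [-0.8, -0.2, -3.5]
width: 0.0431
```

```bash
python3 red.py
cat > blob.py <<'E'
from h import *
im=snap('scene','sb.png').astype(int); S=cam('scene')
for nm,m in(('blue',(im[:,:,2]>im[:,:,0]+40)&(im[:,:,2]>im[:,:,1]+25)),('red',(im[:,:,0]>120)&(im[:,:,1]<60)&(im[:,:,2]<70))):
    n,l,st,ce=cv2.connectedComponentsWithStats(m.astype(np.uint8)); print(nm,[(st[k].tolist(),ce[k].round(1).tolist()) for k in range(1,n) if st[k,4]>15])
p=manip.get_state()['position']; print('pred hook ctr',proj(S,[p+[.003,0,.012]]).round(1),'pred hole',proj(S,[p+[.003,0,.012-.078]]).round(1),'pred paddle low',proj(S,[p+[.003,0,.012-.078-.158]]).round(1), 'z low',p[2]+.012-.236)
E
python3 blob.py
```

```text
[ 0.62   -0.1822  0.3084] 0.143 [-0.83 -0.23 -3.53] 0.043108332812690185 21.85
blue [([351, 103, 4, 5, 16], [352.1, 104.9]), ([359, 104, 25, 12, 171], [370.8, 109.8]), ([244, 197, 18, 31, 210], [252.5, 211.7])]
red [([246, 167, 17, 20, 91], [256.3, 175.1]), ([389, 204, 25, 16, 297], [401.2, 211.3])]
pred hook ctr [[255.1 177.6]] pred hole [[257.3 213.9]] pred paddle low [[261.3 277. ]] z low 0.08561809855955888
```

carry_out --moves '[35,0,0,0.6,0,35,0,0,0.8,0,35,0,0,0.8,0,35,0,0,0.8,0,35,0,0,0.8,0,35,0,0,0.5,0,35,0,0,0.2,0,35,0,0,0,0,35,0,0,0,0,35,0,0,0,0]'

```text
clock: 22.9
position: [0.6199, -0.1821, 0.3524]
ee_rot: [-0.0, 0.655, 0.756, 0.0]
contact_force: [0.2, 0.8, -3.9]
width: 0.0431
```

```bash
python3 red.py;python3 blob.py; python3 asc.py scene 215 140 300 285 1
```

```text
[ 0.6199 -0.1821  0.3524] 0.143 [ 0.23  0.78 -3.89] 0.04307286158778008 22.9
blue [([351, 103, 4, 5, 16], [352.1, 104.9]), ([359, 104, 25, 12, 171], [370.8, 109.8]), ([246, 176, 18, 35, 348], [254.2, 192.9])]
red [([244, 144, 18, 21, 81], [254.6, 151.9]), ([389, 204, 25, 16, 295], [401.2, 211.3])]
pred hook ctr [[253.7 155.8]] pred hole [[256.  194.3]] pred paddle low [[260.2 261. ]] z low 0.12848422091871103
%%%%%%%%%%%%%%%%%%%%%%%%%%%%%@--==*@%%%%%%%%%=:--:.    :#@@%%%%%%%%%%%%%%%%%%%%@%%%%%
%%%%%%%%%%%%%%%%%%%%%%%%%%%%%@+:==+%%%%%%%%%%-:--:.   .*@%%%%%%%%%%%%%%%%%%%%%%%%%%%%
%%%%%%%%%%%%%%%%%%%%%%%%%%%%%%*:-==*@%%%#%%%%=.--:.. .+%@%%%%%%%%%%%%%%%%%%%%%%%%%%%%
%%%%%%%%%%%%%%%%%%%%%%%%%%%%%%%=-==+%%%R*@%%%- :-::::+%@%%%%%%%%%%%%%%%%%%%%%%%%%%%%%
%%%%%%%%%%%%%%%%%%%%%%%%%%%%%%%*:-==RRRRR%@@%*.::::-*%@@%%%%%%%%%%%%%%%%%%%%%%%%%%%%%
%%%%%%%%%%%%%%%%%%%%%%%%%%%%%%%%:-=RRRRRR+@@@%*+=:=#@%%%%%%%%%%%%%%%%%%%%%%%%%%%%%%%%
%%%%%%%%%%%%%%%%%%%%%%%%%%%%%%RRRRRRRRRRRR%@%%@@#*#@%%%%%%%%%%%%%%%%%%%%%%%%%%%%%%%%%
%%%%%%%%%%%%%%%%%%%%%%%%%%%%%RRRRRRRRRRRRR+@%%%%%@@%%%%%%%%%%%%%%%%%%%%%%%%%%%%%%%%%%
[... 11082 characters left out ...]
%%%%%%%%%%%%
*****-...+****=-++-::=####***************+:::::=%%%%%%%%%%%%%%%%%%%%%%%%%%%%%%%%%%%%%
****-...-*#*+-=*+:::-+###****************#:--::=%%%%%%%%%%%%%%%%%%%%%%%%%%%%%%%%%%%%%
***-...-***+:==-:::=####*****************#::-::-##%%%%%%%%%%%%%%%%%%%%%%%%%%%%%%%%%%%
**=...-***+-==-:::=*####*****************#:-::::***+#%%%%%%%%%%%%%%%%%%%%%%%%%%%%%%%%
*=..:-******+-=-:+#####******************#::-:::#*****#%%%%%%%%%%%%%%%%%%%%%%%%%%%%%%
=...-*****+=:+#*#####********************#-:-::-********+#%%%%%%%%%%%%%%%%%%%%%%%%%%%
:.:-*****+-=*########*********************-:::-************#%%%%%%%%%%%%%%%%%%%%%%%%%
..-+****+-=*########**********************+=-.+**************+#%%%%%%#%%%%%%%%%%%%%%%
```

carry_out --moves '[35,-0.3,0,0,0.006,35,-0.8,0,0,0.006,35,-1.4,0,0,0.006,35,-2,0.3,0,0.006,35,-2.2,0.6,0,0.006,35,-2.2,1,0,0.006,35,-2.2,1.4,0,0.006,35,-2,1.8,0,0.006,35,-1.6,2,0,0.006,35,-1,2.2,0,0.003]'

```text
clock: 24.0
position: [0.4605, -0.0886, 0.3534]
ee_rot: [0.0, 0.633, 0.774, -0.0]
contact_force: [0.3, 0.8, -3.3]
width: 0.0434
```

carry_out --moves '[35,0,2.2,0,0,35,0,2.2,0,0,35,0,2.2,0,0,35,0,2.2,0,0,35,0,2.2,0,0,35,0,2.2,0,0,35,0,2.2,0,0,35,0,2.2,0,0,35,0,2.2,0,0,35,0,2.2,0,0]'

```text
clock: 25.0
position: [0.462, 0.1313, 0.3532]
ee_rot: [0.0, 0.633, 0.774, 0.0]
contact_force: [1.6, 0.2, -2.8]
width: 0.0432
```

carry_out --moves '[35,0,1.8,-0.3,0,35,0,1.4,-0.6,0,35,0,1,-0.8,0,35,0,0.7,-0.8,0,35,0,0.4,-0.8,0,35,0,0.1,-0.8,0,35,0,0,-0.6,0,35,0,0,-0.4,0,35,0,0,0,0,35,0,0,0,0]'

```text
clock: 26.0
position: [0.4631, 0.1845, 0.3021]
ee_rot: [0.0, 0.633, 0.774, 0.0]
contact_force: [-0.6, 0.2, -3.3]
width: 0.0433
```

```bash
python3 red.py;python3 blob.py
```

```text
[0.4631 0.1845 0.3021] 0.2 [-0.61  0.22 -3.27] 0.043293534238967965 26.0
blue [([254, 69, 13, 13, 90], [260.3, 75.1]), ([351, 103, 4, 5, 16], [352.1, 104.9]), ([359, 104, 25, 12, 171], [370.8, 109.8]), ([296, 106, 10, 23, 116], [299.5, 117.2])]
red [([302, 83, 5, 11, 18], [304.1, 87.6]), ([389, 204, 25, 16, 293], [401.2, 211.3])]
pred hook ctr [[301.5  88.5]] pred hole [[301.3 118. ]] pred paddle low [[301.1 172. ]] z low 0.07826527767759217
```

carry_out --moves '[35,0.3,0.06,0,0,35,0.6,0.12,0,0,35,0.9,0.18,0,0,35,1.1,0.23,0,0,35,1.2,0.25,0,0,35,1.2,0.25,0,0,35,1,0.21,0,0,35,0.8,0.16,0,0,35,0.5,0.1,0,0,35,0.1,0.02,0,0]'

```text
clock: 27.05
position: [0.5402, 0.2006, 0.3015]
ee_rot: [-0.0, 0.633, 0.774, -0.0]
contact_force: [-0.8, -0.4, -3.8]
width: 0.0433
```

```bash
python3 red.py; python3 asc.py scene 310 65 365 150 1
```

```text
[0.5402 0.2006 0.3015] 0.2 [-0.8  -0.43 -3.84] 0.04327777557826382 27.05
........      . =*++====+*##+:.            .   +*+- ...
........ .-**  .=+-:::.::-=*#*:  . .      .   +#%#= ...
 . .....  :== .-=::...RR:::-+#*:    .    .   +###+:....
+..  ...  .-: :=-::...RR.:::-=*=        .   -*##+-.....
##*+=.    :-. :-::....R..::::-++.       .. -*##*-.. ...
#######+  :-: :-::....R..:::::--+*:     . :*##*=.......
#######*. :-: :-:. ...R..::::-::-=:      :+##*=. ......
########..::. :--:   .RR.:::-:.::::     :+##*=.. ......
#######*. :-. :-+*+=. R .:::-:.::-:   .:+###=: ........
#######*. :-. .-=*###*R.::::-:..:-:   .+##*+: .........
#######*. ::. .:-+*##*R=+::-:: .-::    +%#+:...........
#######*. ::.  :-=*##+ -=:--:==.-:.   :*#+-. ..........
*#######: ::.  .-=+%#+R-=:---*#:-:... :+*-.............
:-=+*###= ::.   :-+**=R:-::::-:.-:.   :=-.  ...........
-:-::-=*##-:.  -=-=-..R.::::-. .-:.. .:-=+-.  .........
:-:::::::--:  .:.-==  R.:::::. :-:.  .:=#%%##= ........
---:------::.  ..:-=: R.:::::: .::.  .:.-*%%%* ...     
:::::::::---:....:-== R....:-:.:-:   ..  :*#%* .. .+*=.
:::---:::::--:.. .-
[... 3032 characters left out ...]
%%%%%%%%%%%%%%# .. -#%%%%%%%
%%%%% .... =%%%%%#:::::-*%%%%%%%%%%%%%%%%# ...-#%%%%%%%
%%%%% .... =%%%%%#:-:::-*%%%%%%%%%%%%%%%%+ .. -#%%%%%%%
%%%%% .... =@%%%%%:-:::-*%%%%%%%%%%%%%%%%+ .. =%%%%%%%%
%%%%% . .. =@%%%%%:::::-*%#%%%%%%%%%%%%%%+ .. +@%%%%%%%
%%%%% .... =%%%%%%:::::-***%%%%%%%%%%%%%%+ .. +%%%%%%%%
%%%%# . .. =@%%%%%:::::-+-+@%%%%%%%%%%%%#- .. +%%%%%%%%
%%%%% .. ..+@%%%%#:-::-=-:+%%%%%%%%%%%%%%= ...+%%%%%%%%
%%%%%  ....+@%%%%%:::-==::*@%%%%%%%%%%%%#- . .+%%%%%%%%
%%%%%  ....+@%%%%%:::==::-*%%%%%%%%%%%%%#. . .+@%%%%%%%
%%%%# .....+@%%%%#::-=:::-*%%%%%%%%%%%%%%: . .*%%%%%%%%
%%%%+ .....+@%%%%#:--::::-*%%%%%%%%%%%%%%: . :*%%%%%%%%
%%%%* .....+@%%%%%+=:::::-*%%%%%%%%%%%%%#... -#%%%%%%%%
```

carry_out --moves '[35,0.1,0.02,-0.3,0,35,0.2,0.04,-0.6,0,35,0.2,0.04,-0.6,0,35,0.2,0.04,-0.6,0,35,0.2,0.04,-0.6,0,35,0.15,0.02,-0.6,0,35,0,0,-0.6,0,35,0,0,-0.5,0,35,0,0,-0.4,0,35,0,0,-0.2,0]'

```text
clock: 28.1
position: [0.5502, 0.2025, 0.2514]
ee_rot: [-0.0, 0.633, 0.774, -0.0]
contact_force: [-0.2, 1.0, -3.5]
width: 0.0434
```

```bash
python3 red.py
```

```text
[0.5502 0.2025 0.2514] 0.2 [-0.19  0.98 -3.55] 0.043436592690519894 28.1
```

Not seated yet; lower gently until the bar takes the weight.

carry_out --moves '[35,0,0,-0.1,0,35,0,0,-0.1,0,35,0,0,-0.05,0,35,0,0,0,0,35,0,0,0,0,35,0,0,0,0,35,0,0,0,0,35,0,0,0,0,35,0,0,0,0,35,0,0,0,0]'

```text
clock: 29.1
position: [0.5506, 0.2026, 0.2497]
ee_rot: [0.0, 0.633, 0.774, 0.0]
contact_force: [0.8, 0.5, -0.6]
width: 0.0432
```

```bash
python3 red.py
```

```text
[0.5506 0.2026 0.2497] 0.2 [ 0.8   0.49 -0.56] 0.043224027669955215 29.1
```

carry_out --moves '[49,0,0,-0.05,0,50,0,0,0,0,52,0,0,0,0,54,0,0,0,0,57,0,0,0,0,60,0,0,0,0,65,0,0,0,0,70,0,0,0,0,75,0,0,0,0,80,0,0,0,0]'

```text
clock: 30.1
position: [0.5504, 0.2026, 0.2489]
ee_rot: [0.0, 0.633, 0.774, 0.0]
contact_force: [0.8, -0.1, -0.0]
width: 0.0685
```

carry_out --moves '[80,0,0,0,0,80,0,0,0,0,80,0,0,0.5,0,80,0,0,1,0,80,0,0,1.5,0,80,0,0,2,0,80,0,0,2,0,80,0,0,2,0,80,0,0,2,0,80,0,0,1,0]'

```text
clock: 31.1
position: [0.5511, 0.2027, 0.3718]
ee_rot: [0.001, 0.633, 0.774, 0.002]
contact_force: [-0.8, -0.6, 0.6]
width: 0.0684
```

carry_out --moves '[80,0,0,0,0,80,0,0,0,0,80,0,0,0,0,80,0,0,0,0,80,0,0,0,0,80,0,0,0,0,80,0,0,0,0,80,0,0,0,0,80,0,0,0,0,80,0,0,0,0]'

```text
clock: 32.1
position: [0.5504, 0.2026, 0.369]
ee_rot: [0.0, 0.633, 0.774, 0.0]
contact_force: [0.6, -0.9, 0.1]
width: 0.0682
```

```bash
python3 red.py; python3 blob.py; python3 blob.py | grep -E 'blue|red'; python3 asc.py scene 318 75 362 150 1
python3 - <<'E'
from h import *
S=cam('scene'); print('exp hole',proj(S,[[.5517,.2026,.325+.005-.137-.0095],[.5517,.2026,.2615]]))
E
```

```text
[0.5504 0.2026 0.369 ] 0.2 [ 0.63 -0.92  0.13] 0.06821957699696585 32.1
blue [([254, 69, 13, 13, 90], [260.3, 75.1]), ([351, 103, 4, 5, 16], [352.1, 104.9]), ([359, 104, 25, 12, 171], [370.8, 109.8]), ([331, 132, 9, 23, 105], [334.6, 143.1])]
red [([389, 204, 25, 16, 294], [401.2, 211.3])]
pred hook ctr [[338.2  67.5]] pred hole [[336.7  99.4]] pred paddle low [[334.  157.4]] z low 0.14494156704063643
blue [([254, 69, 13, 13, 89], [260.2, 75.1]), ([351, 103, 4, 5, 16], [352.1, 104.9]), ([359, 104, 25, 12, 171], [370.8, 109.8]), ([331, 132, 9, 23, 101], [334.5, 143.1])]
red [([389, 204, 25, 16, 294], [401.2, 211.3])]
pred hook ctr [[338.2  67.5]] pred hole [[336.7  99.3]] pred paddle low [[334.  157.3]] z low 0.14496634773113715
############%#R=+:--:: .:R.. .+###+:........
#############+R-=:--:=+::R. .+%##+-.........
#############+R-=:---*%#:R.:=*##+-. ........
##########%%*=R::::::---:R=####+-   ........
#########==...R..:::-....R-*##*==+-.    .. .
:-+*###+.     R.::-:-....:*##*==#%#%#= .....
::::--:  .. ..R.::::-:..-*##*=:.-*%#%* . ...
:-::-:   .....R....:-. :*###+:   -*#%*  ..:+
::
[... 2380 characters left out ...]
%%
.. =@%%%%%*:=*%%BBBBB-#%%+:=*%%%%# .. :*%%%%
.. =@%%%%%#--*#BBBB.B=%%%*:-*%%%%# .. -#%%%%
.. =%%%%%%%*:+*BBB.BB+@%#=:=#%%%%#  . =#%%%%
.. =@%%%%%%#--BBBBBBB=@%*-:=%%%%%+ .. =#%%%%
.. =@%%%%%%%*=BBBB:=B+@#=:-*%%%%%+ .. =%%%%%
.. =@%%%%%%%%#BBB:+#***+::+%%%%%%+ .. +@%%%%
.. =@%%%%%%%%%BBB:+**+-:=*%%%%%%%+ .. +@%%%%
.. +@%%%%%%%%#BBBB:::-+*#%%%%%%%%- ...+@%%%%
...+@%%%%%%%%*BBBBBB:+%%%%%%%%%%%= ...+@%%%%
...+@%%%%%%%%*BBBBBB:*%%%%%%%%%%%- ...+%%%%%
...+@%%%%%%%%*BBBBBB:*%%%%%%%%%%#:.. .+%%%%%
...+@%%%%%%%%+BBBBBB-#%%%%%%%%%%%: ...*@%%%%
...+@%%%%%%%%=BBBBBB+%%%%%%%%%%%%: ..:*%%%%%
...+@%%%%%%%%=BBBBB-#%%%%%%%%%%@%. . -*%%%%%
exp hole [[334.0213279  143.74613746]
 [335.36178799 115.18318571]]
```

carry_out --moves '[80,0,0,1,0,80,0,0,1,0,80,0,0,1,0,80,0,0,1,0,80,0,0,0,0,80,0,0,0,0,80,0,0,0,0,80,0,0,0,0,80,0,0,0,0,80,0,0,0,0]'

```text
clock: 33.25
position: [0.5503, 0.2025, 0.4086]
ee_rot: [-0.0, 0.633, 0.774, -0.0]
contact_force: [0.1, -0.3, 0.4]
width: 0.068
```

```bash
for i in 1 2 3 4; do python3 blob.py | grep blue | grep -o '331.*\|33[0-9], 1.*'; done
python3 - <<'E'
from h import *
im=snap('top','tend.png').astype(int); a=cv2.imread('pics/top0.png')[:,:,::-1].astype(int)
d=np.abs(im-a).max(2)[140:195,240:390]; print('bystander area changed px',(d>30).sum())
print(manip.sign_off())
E
```

```text
331, 132, 9, 23, 104], [334.5, 143.0])]
331, 132, 9, 23, 103], [334.6, 143.0])]
331, 132, 9, 23, 103], [334.5, 143.3])]
331, 132, 9, 23, 100], [334.4, 143.2])]
bystander area changed px 0
the job is handed in; nothing more can be done
None
```

The paddle now hangs by its hole on the S-hook, and the hook hangs on the rail. I handed the job in at about 33.5 s. The hand-in reports no verdict, so the result below rests on my own checks.

**How it was done**
- The moves cannot tilt the gripper, so I did not use the sleeve. I gripped the hook's upper bend from outside, with one finger on each side of the bar, and lifted it off.
- I put the lower tip up through the handle's hole from behind, lifted the paddle out of the rack and carried it back. I then lowered the crown onto the bar until the weight came off the wrist (-3.5 N to -0.6 N), opened the fingers and moved clear.

**Last checks**
- **Hanging:** the handle appears at (334.5, 143.1) px in the scene camera, against (334.0, 143.7) expected for a seated hook and hanging paddle. It moved by at most about 0.3 px over four pictures, so it is nearly still.
- **Bystanders:** no changed pixels around the syrup bottle, cup and jar in the top view.
- **Robot:** it stands clear above the rail, with only about 0.5 N of sensor noise.

**What disagreed**
- **Finger length:** the fingertips really end about 40 mm behind the stated TCP. Because of this my first grasp closed on top of the bend and pressed the hook onto the bar with about 10 N; I opened, went lower and gripped again.
- **Hook offset:** both cameras showed the held hook about 3 mm farther forward (+x) than the TCP implied, and I corrected for this before inserting.
- **Finger width:** it read 43 mm on the 47 mm hook, but the grip held throughout.

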